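Open up the cookbook rack

TASK

The wide recipe box is to go into the ratchet cookbook rack, so make room for it: with a fingertip in the channel of the sliding jaw press down its black release key, and while it is held down push the jaw away from the books along its bar, fully back to the wooden end stop. Then take the finger out so that the key springs up. Do it by pressing and pushing alone: lift nothing, and leave the books and everything else where they stand.

Things in the scene. Friction and masses are not known exactly. Their poses are not given: they have to be found in the camera images.
- rack: Cookbook rack fixed to the worktop, 397 x 140 mm: toothed steel bar between wooden rails (tops 34 mm up), fixed wooden end plate 142 mm high at its -y end with two small books (tops up to 139 mm up) by it, wooden end stop 62 mm high, 20 mm thick, at its +y end. Origin: on the worktop under the bar. y axis: along the bar from the end plate to the end stop; z up.
- jaw (a joint): Slide of the aluminium jaw along the rack's +y, m: 0 nearest the books, 0.160 fully back at the end stop. Block 110 mm wide with two walls across the bar: front plate (book side, top 126 mm up) and stop-side wall (12 mm thick, top 116 mm up), 50 mm apart; the channel between is open above and at its sides. Key up: locked against +y (8 mm teeth). Key down: slides with 1 to 3 N, stays where left.
- release (a joint): How far the black release key is pressed, m: 0 = up, 0.010 = fully down. Spring: 3 N when up, 6 N when fully down. The ratchet is free from 0.006 on. It springs back up when let go and locks the jaw again.
- release_top (a point): Centre of the top of the release key: flat black ribbed pad 62 mm across the bar by 40 mm along it, in the middle of the jaw's channel, pressed straight down; 85 mm above the worktop when up, 75 mm when fully down (3 mm above the channel floor). It travels with the jaw.
- wall_face (a point): Middle of the top edge of the channel face of the stop-side wall, 25 mm from the key's centre along the rack's +y, 116 mm above the worktop. This is the face to push, towards +y: 110 mm wide across the bar, it reaches down to the channel floor 72 mm above the worktop.
- book_a: Small standing book 28 mm thick, 125 mm deep, 105 mm high, on the rack next to the fixed end plate; leave it. Origin: centre of its underside.
- book_b: Small standing book 24 mm thick, 120 mm deep, 98 mm high, on the rack beside the first; leave it. Origin: centre of its underside.
- mug: White mug, 76 mm wide, 90 mm high, near the rack; leave it. Origin: centre of its underside.
- pepper_mill: Dark wooden pepper mill, 52 mm wide, 132 mm high, near the rack; leave it. Origin: centre of its underside.
- jam_jar: Jam jar, 64 mm wide, 85 mm high, near the rack; leave it. Origin: centre of its underside.
- spice_jar: Spice jar, 42 mm wide, 75 mm high, near the rack; leave it. Origin: centre of its underside.
- recipe_box: Closed wooden recipe box, 134 x 174 mm, 80 mm high, on the worktop to the left; it waits there, leave it. Origin: centre of its underside.
- bowl: Blue bowl, 160 mm wide, 65 mm high, on the worktop to the right; leave it. Origin: centre of its underside.

How it is judged:
By the outcome, as a careful person would: the job done as asked, in the order asked, and still so for the second after the job is handed in, with the robot touching nothing.
It also fails if it takes over 40 s, if anything falls off the work surface, if the arm or the gripper's body presses on something with over 40 N, if the wrist force passes 120 N, or if a joint passes its speed limit or range.

ROBOT

A 6-joint arm with a two-finger parallel gripper is mounted at the origin on the work surface. World frame = base frame: x ahead of the robot, y to its left, z up, the work surface at z = 0. Lengths are in m, angles in rad, forces in N, time in s.
With the tool pointing down it reaches from about 0.225 to 0.875 m from the base axis. Payload 3.4 kg.
Tool frame: the origin (TCP) lies between the finger pads; the fingertips stand 8 mm ahead of it and the grasp point (between the pads) lies 11 mm behind it; z points along the fingers, y is the line along which they close (so a half turn about z gives the same grasp; the last joint's range is limited). The gripper opens to 85 mm and grips with 20 to 120 N. Pads are 22 mm wide; open, the fingers measure 114 mm over their backs; the gripper's body (76 mm by 85 mm) begins 54 mm behind the grasp point. The pads swing forward as they close: fully open they stand 13 mm farther back than shut.
Start: joints at [-1.463, 0.276, 1.505, -0, 1.361, -0.121], TCP at [0.13, -0.56, 0.239] pointing down, gripper open.
Joint ranges: [-2.89, 2.89], [-0.75, 2.08], [0.22, 2.7], [-1.18, 4.32], [0.11, 2.71], [-2.7, 2.7]. Speed limits (rad/s): [2.57, 2.57, 3.14, 3.14, 3.14, 3.14].

INTERFACE

Orientations are given as a unit quaternion [w, x, y, z].
In Python, from rig import manip, optics, finder gives the robot as it stands.
- The arm moves only by the tool servo_tool, never from a script. Its argument "increments" is a list of rows, each a list of 7 numbers: the shift along the tool's x, y, z in cm, then the turn, a rotation vector about the tool's x, y, z in degrees, then the closure, from -1 (fully open) to 1 (shut). In form: [[x, y, z, rx, ry, rz, gripper], ...]. A call has exactly 5 rows; each row shifts and turns the commanded pose from where the row before left it, along the tool's axes as they then stand; what a row does not reach is not made up. A row lasts 1/10 s, in which the tool goes at most 50 mm and 8.59 degrees, less where a joint would pass 70% of its speed; a pose out of reach is approached as far as the arm can. A call is refused whole if a number of a shift passes 5 or a number of a turn 8.59, either way. A call with a gripper value outside its range is refused whole. The fingers move at their own pace and stop on an object; "squeeze" is the grip in N (left out, the last holds). Time passes only in rows, so rows that do not move let the fingers close, or fill a call up. It gives the time, the measured TCP pose, the force, the opening and the grip force at its end, in the units of the state.
- manip.get_state(): the state, without advancing time (a new reading comes with each control period).
- optics.get_image(name): name is "side" or "top"; returns the picture (420x560x3 uint8, red, green, blue); there is no depth.
- optics.get_calibration(name): a dict with "fov_y" (degrees; the focal length in pixels is half the picture's height over the tangent of half this angle, whatever the lens; pixels are square), "cx", "cy" (the principal point, pixels), "world_to_cam" (4x4, takes a point from world to camera coordinates). Camera axes: x right, y down, z forward; pixel columns grow to the right and rows downward; lengths in m; the calibration is good to about 2 mm. A picture is of the moment at which its call begins. get_calibration takes no time and is no camera call.
- manip.sign_off(): hands the job in; it is judged then, once.
Trained networks look in the newest picture that a camera, given by its name, has taken for a name from the list of things; names that differ only in an ending like _2 or _b are one class to them, and where a whole thing is asked for, a point or a joint stands for the part that bears it (a point fixed in the world has none). Each returns a list of dicts, best first, with "p" (0 to 1); they miss things now and then, are a little off and sometimes report something else, mostly with a low value. They report only what shows in the picture. A call takes as long as a camera call.
- finder.silhouettes(label, camera): "region" (420x560 bool, what is visible of it) and "box" ([centre column, centre row, width, height] in pixels, round what is visible of it).
- finder.tip_of(label, camera): "at" ([column, row] in pixels: a listed point, or the origin of a listed thing).
The state is a dict: "clock": time; "qpos": joint angles; "qd": joint speeds; "effort": joint torques, N m; "position": TCP position; "ee_rot": TCP orientation; "contact_force": force on the tool from outside, world axes, zero at the start; "moment": the same for the moment, N m; "width": finger opening in m; "gripper_force": force on a finger pad.
Only numpy, scipy, OpenCV 4.12 (cv2) and the standard library are available. Lean on these libraries where they do the work, as an engineer would, in place of code of your own. Each camera call takes 0.05 s, during which the arm holds its last target. There are 200 camera calls.

## Working session

There is one attempt and no reset: what is moved stays moved. The work goes in short steps, Python scripts to look and compute and a tool call to move; the robot and the scene stay as the last step left them, time stands still between calls to the robot, and variables do not carry over. Pictures are saved under pics/ and viewed, at most 10 in all, crops included, and the job is handed in when it is done.

Besides the shell and the picture viewer there is one more tool, called after ">>>" as name(argument=value, ...) on one line, values as JSON. servo_tool: Moves the arm, as the interface text tells. Its arguments: {"type":"object","properties":{"increments":{"type":"array","items":{"type":"array","items":{"type":"number"}}},"squeeze":{"type":"number"}},"required":["increments"]}

```bash
mkdir -p pics
cat > h.py <<'E'
import numpy as np, cv2
from rig import manip, optics, finder
def cal(n):
    c=optics.get_calibration(n); f=210/np.tan(np.radians(c["fov_y"])/2)
    return f,c["cx"],c["cy"],np.array(c["world_to_cam"])
def proj(n,P):
    f,cx,cy,T=cal(n); q=T[:3,:3]@np.array(P)+T[:3,3]; return np.array([cx+f*q[0]/q[2],cy+f*q[1]/q[2]])
def ray(n,uv):
    f,cx,cy,T=cal(n); R=T[:3,:3]; d=R.T@np.array([(uv[0]-cx)/f,(uv[1]-cy)/f,1]); return -R.T@T[:3,3],d
def atz(n,uv,z):
    o,d=ray(n,uv); return o+d*(z-o[2])/d[2]
def tri(a,b):
    (o1,d1),(o2,d2)=ray("top",a),ray("side",b)
    s=np.linalg.lstsq(np.c_[d1,-d2],o2-o1,rcond=None)[0]
    p,q=o1+s[0]*d1,o2+s[1]*d2; return (p+q)/2,np.linalg.norm(p-q)
E
python3 - <<'E'
from h import *
np.set_printoptions(precision=4,suppress=True)
for n in("top","side"):
    im=optics.get_image(n); cv2.imwrite(f"pics/{n}0.png",im[:,:,::-1]); print(n,ray(n,(280,210)))
Z={"release_top":.085,"wall_face":.116,"rack":0,"book_a":0,"book_b":0,"mug":0,"pepper_mill":0,"jam_jar":0,"spice_jar":0,"recipe_box":0,"bowl":0}
for l,z in Z.items():
    r={n:finder.tip_of(l,n)[:2] for n in("top","side")}
    for n in r:
        for d in r[n]: print(l,n,round(d["p"],2),np.round(d["at"]),atz(n,d["at"],z))
    if r["top"] and r["side"]: print("   tri",*tri(r["top"][0]["at"],r["side"][0]["at"]))
s=manip.get_state();print(s)
E
```

```text
top (array([ 0.4393, -0.0547,  1.1422]), array([ 0.1267, -0.0068, -0.992 ]))
side (array([ 0.4798, -0.9493,  0.802 ]), array([ 0.1078,  0.7763, -0.6213]))
release_top top 0.73 [276. 221.] [ 0.5436 -0.0518  0.085 ]
wall_face top 0.88 [266. 221.] [ 0.5419 -0.024   0.116 ]
wall_face side 0.77 [256. 198.] [ 0.5408 -0.0277  0.116 ]
   tri [ 0.5416 -0.024   0.1133] 0.0011952479414823335
rack top 0.97 [255. 223.] [0.5459 0.0121 0.    ]
rack side 0.62 [257. 221.] [0.5435 0.0105 0.    ]
   tri [ 0.5448  0.0122 -0.0013] 0.002385549032405396
book_a top 0.87 [321. 223.] [ 0.5475 -0.1839  0.    ]
book_a top 0.66 [204. 274.] [0.3992 0.1589 0.    ]
book_b top 0.87 [321. 223.] [ 0.5475 -0.1839  0.    ]
book_b top 0.66 [204. 274.] [0.3992 0.1589 0.    ]
mug top 0.74 [206. 274.] [0.3995 0.152  0.    ]
mug side 0.66 [208. 196.] [0.3965 0.1561 0.    ]
   tri [0.3982 0.1513 0.0035] 0.002788871251224857
pepper_mill top 0.51 [288. 264.] [ 0.4261 -0.0839  0.    ]
pepper_mill side 0.82 [218. 247.] [ 0.4248 -0.089  -0.    ]
pepper_mill side 0.58 [295. 196.] [0.678  0.1158 0.    ]
   tri [ 0.4253 -0.084  -0.00
[... 515 characters left out ...]

   tri [0.5289 0.4773 0.0028] 0.0002551608581148921
bowl top 0.79 [446. 260.] [ 0.4385 -0.5461  0.    ]
bowl side 0.84 [232. 411.] [ 0.4406 -0.5517  0.    ]
   tri [ 0.4394 -0.5487 -0.0062] 0.0017779315604567378
{'clock': 1.2, 'qpos': array([-1.463 ,  0.2759,  1.5049, -0.    ,  1.3607, -0.121 ]), 'qd': array([-0.0004, -0.0006, -0.0016, -0.0007, -0.002 , -0.    ]), 'effort': array([ -0.0021, -41.6672, -24.6095,  -0.0009,   0.0003,   0.    ]), 'position': array([ 0.1304, -0.56  ,  0.2393]), 'ee_rot': array([ 0.    ,  0.9935,  0.1142, -0.    ]), 'contact_force': array([-0.2939, -0.4874,  0.1126]), 'moment': array([-0.0385, -0.0185, -0.0184]), 'gripper_force': 0.0, 'width': 0.08530950136082172}
```

View pics/top0.png

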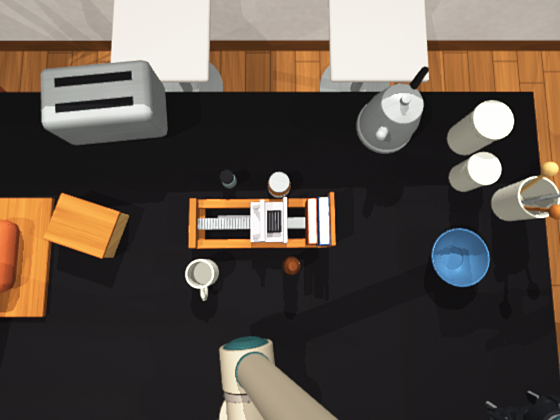

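View pics/side0.png

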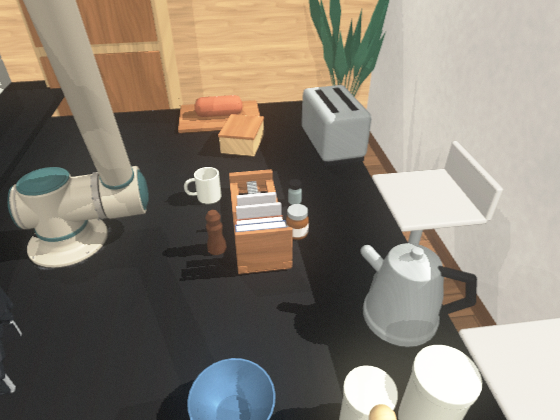

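The top view shows the rack spanning cols 190–334 at rows ~195–248. The jaw sits around col 270, the black key around (275,221), and the end stop is at the left (col ~193). I need the rack's yaw more precisely, so I'll zoom in.

Run:
```python
from h import *
np.set_printoptions(precision=4,suppress=True)
im=cv2.imread("pics/top0.png"); cv2.imwrite("pics/crop.png",cv2.resize(im[185:260,180:345],None,fx=4.8,fy=4.8,interpolation=cv2.INTER_CUBIC))
optics.get_image("top")
for l,z in(("rack",.034),("release_top",.085),("jaw",.116)):
    for d in finder.silhouettes(l,"top")[:1]:
        m=d["region"].astype(np.uint8); print(l,d["p"],d["box"],m.sum())
        pts=np.argwhere(m)[:,::-1]; W=np.array([atz("top",p,z)[:2] for p in pts]).astype(np.float32)
        print(W.mean(0),cv2.minAreaRect(W*1000))
```

```text
rack 0.74 [260.8, 222.2, 144.0, 52.1] 4983Traceback (most recent call last):
  File "<stdin>", line 8, in <module>
  File "h.py", line 11, in atz
    o,d=ray(n,uv); return o+d*(z-o[2])/d[2]
        ~~~^^^^^^
  File "h.py", line 9, in ray
    f,cx,cy,T=cal(n); R=T[:3,:3]; d=R.T@np.array([(uv[0]-cx)/f,(uv[1]-cy)/f,1]); return -R.T@T[:3,3],d
              ~~~^^^
  File "h.py", line 4, in cal
    c=optics.get_calibration(n); f=210/np.tan(np.radians(c["fov_y"])/2)
ValueError: time passes only in moves, steps and waits
```

View pics/crop.png

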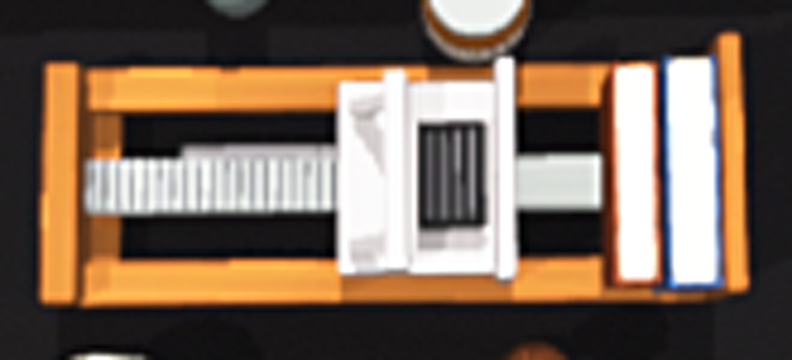

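The crop shows the wall top edge at crop cols 385–408, the key at (420–485, 123–228), the front plate at 497–516 and the end stop at 40–82. I'll convert these to world coordinates.

Run:
```python
from h import *
np.set_printoptions(precision=4,suppress=True)
for n,z,u,v in [("wall far",.116,396,68),("wall near",.116,397,274),("wallface",.116,408,170),("plate far",.126,506,57),("plate near",.126,507,279),("key",.085,452,176),("key TL",.085,420,123),("key BR",.085,486,228),("key TR",.085,486,123),
 ("railnear L",.034,85,304),("railnear R",.034,710,301),("railfar L",.034,85,64),("railfar R",.034,610,64),("stop far",.062,62,62),("stop near",.062,60,304),("stop inner top",.062,80,180),("block outer",.085,338,180)]:
    print(n,atz("top",(180+(u+.5)/4.8-.5,185+(v+.5)/4.8-.5),z))
```

```text
wall far [ 0.6008 -0.014   0.116 ]
wall near [ 0.4865 -0.015   0.116 ]
wallface [ 0.5438 -0.0209  0.116 ]
plate far [ 0.6052 -0.0751  0.126 ]
plate near [ 0.4832 -0.075   0.126 ]
key [ 0.5434 -0.0449  0.085 ]
key TL [ 0.5738 -0.0266  0.085 ]
key BR [ 0.5138 -0.0641  0.085 ]
key TR [ 0.5738 -0.0643  0.085 ]
railnear L [0.473  0.1724 0.034 ]
railnear R [ 0.4739 -0.1968  0.034 ]
railfar L [0.6165 0.176  0.034 ]
railfar R [ 0.6158 -0.1394  0.034 ]
stop far [0.6132 0.1837 0.062 ]
stop near [0.4722 0.181  0.062 ]
stop inner top [0.5438 0.1714 0.062 ]
block outer [0.5413 0.0199 0.085 ]
```

Run:
```python
import numpy as np
a=13.11; d=np.array([.5436-.1304,-.040+.56])*100/15
for i in range(15):
    t=np.radians(a+i*5.126); x=np.array([np.cos(t),np.sin(t)]); y=np.array([np.sin(t),-np.cos(t)])
    print([round(d@x,2),round(d@y,2)])
```

```text
[np.float64(3.47), np.float64(-2.75)]
[np.float64(3.7), np.float64(-2.43)]
[np.float64(3.9), np.float64(-2.09)]
[np.float64(4.07), np.float64(-1.73)]
[np.float64(4.21), np.float64(-1.36)]
[np.float64(4.32), np.float64(-0.98)]
[np.float64(4.39), np.float64(-0.59)]
[np.float64(4.42), np.float64(-0.2)]
[np.float64(4.42), np.float64(0.2)]
[np.float64(4.39), np.float64(0.59)]
[np.float64(4.32), np.float64(0.98)]
[np.float64(4.21), np.float64(1.37)]
[np.float64(4.07), np.float64(1.74)]
[np.float64(3.9), np.float64(2.09)]
[np.float64(3.7), np.float64(2.43)]
```

>>> servo_tool(increments=[[3.5, -2.75, 0, 0, 0, -5.1, 1], [3.7, -2.4, 0, 0, 0, -5.1, 1], [3.9, -2.1, 0, 0, 0, -5.1, 1], [4.1, -1.7, 0, 0, 0, -5.1, 1], [4.2, -1.4, 0, 0, 0, -5.1, 1]], squeeze=20)

```text
clock: 1.8
position: [0.2696, -0.3856, 0.2395]
ee_rot: [0.0, 0.943, 0.332, 0.0]
contact_force: [1.0, -0.4, -0.2]
width: 0.0123
gripper_force: 0.0
```

>>> servo_tool(increments=[[4.3, -1.0, 0, 0, 0, -5.1, 1], [4.4, -0.6, 0, 0, 0, -5.1, 1], [4.4, -0.2, 0, 0, 0, -5.1, 1], [4.4, 0.2, 0, 0, 0, -5.1, 1], [4.4, 0.6, 0, 0, 0, -5.1, 1]])

```text
clock: 2.3
position: [0.4074, -0.2126, 0.2396]
ee_rot: [0.0, 0.847, 0.532, 0.0]
contact_force: [0.6, -0.8, -0.1]
width: 0.0001
gripper_force: 0.0
```

>>> servo_tool(increments=[[4.3, 1.0, 0, 0, 0, -5.1, 1], [4.2, 1.4, 0, 0, 0, -5.1, 1], [4.1, 1.7, 0, 0, 0, -5.1, 1], [3.9, 2.1, 0, 0, 0, -5.1, 1], [0, 0, 0, 0, 0, 0, 1]])

```text
clock: 2.8
position: [0.5206, -0.0721, 0.2392]
ee_rot: [0.0, 0.738, 0.675, 0.002]
contact_force: [-0.3, -0.5, 0.3]
width: 0.0
gripper_force: 0.0
```

>>> servo_tool(increments=[[3.5, 2.0, 0, 0, 0, -5.1, 1], [0, 0, 3.0, 0, 0, 0, 1], [0, 0, 3.5, 0, 0, 0, 1], [0, 0, 3.0, 0, 0, 0, 1], [0, 0, 0, 0, 0, 0, 1]])

```text
clock: 3.3
position: [0.5372, -0.043, 0.1405]
ee_rot: [-0.004, 0.71, 0.704, -0.003]
contact_force: [0.4, 1.0, 0.2]
width: -0.0002
gripper_force: 0.0
```

Run:
```python
from h import *
s=manip.get_state();print(s["position"],s["ee_rot"],s["contact_force"])
a=optics.get_image("top")[170:275,190:340];b=optics.get_image("side")[130:280,190:340]
cv2.imwrite("pics/c1.png",np.hstack([cv2.resize(a,(500,350),interpolation=2),cv2.resize(b,(300,350),interpolation=2)])[:,:,::-1])
p=s["position"]+[0,0,-.008]
print(proj("top",p),proj("side",p))
```

```text
[ 0.53716353 -0.04304929  0.14047143] [-0.0038614   0.70974938  0.70443805 -0.00281806] [0.36846505 0.95223004 0.16782874]
[272.90642815 221.87855879] [254.8762507  196.08950623]
```

View pics/c1.png

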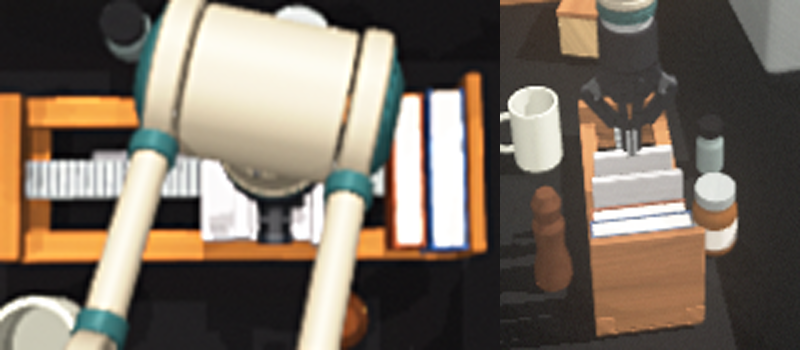

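The side view shows the shut fingertips above the channel, between the front plate and the stop-side wall. I'll go down to just above the key, then press slowly while reading the force.

>>> servo_tool(increments=[[0, 0.5, 1.0, 0, 0, 0, 1], [0, 0, 1.5, 0, 0, 0, 1], [0, 0, 1.2, 0, 0, 0, 1], [0, 0, 0.3, 0, 0, 0, 1], [0, 0, 0, 0, 0, 0, 1]])

```text
clock: 3.9
position: [0.5458, -0.0433, 0.1042]
ee_rot: [-0.0, 0.71, 0.705, -0.0]
contact_force: [-0.8, 0.1, 0.3]
width: -0.0001
gripper_force: 0.0
```

>>> servo_tool(increments=[[0, 0, 0.3, 0, 0, 0, 1], [0, 0, 0.3, 0, 0, 0, 1], [0, 0, 0.2, 0, 0, 0, 1], [0, 0, 0, 0, 0, 0, 1], [0, 0, 0, 0, 0, 0, 1]])

```text
clock: 4.4
position: [0.5458, -0.0433, 0.0963]
ee_rot: [0.0, 0.71, 0.705, 0.0]
contact_force: [-0.6, 0.6, -0.0]
width: -0.0001
gripper_force: 0.0
```

>>> servo_tool(increments=[[0, 0, 0.3, 0, 0, 0, 1], [0, 0, 0.3, 0, 0, 0, 1], [0, 0, 0.1, 0, 0, 0, 1], [0, 0, 0, 0, 0, 0, 1], [0, 0, 0, 0, 0, 0, 1]])

```text
clock: 4.9
position: [0.5462, -0.0433, 0.0896]
ee_rot: [0.0, 0.71, 0.705, 0.0]
contact_force: [0.4, -0.1, 3.4]
width: -0.0002
gripper_force: 1.9
```

>>> servo_tool(increments=[[0, 0, 0.2, 0, 0, 0, 1], [0, 0, 0.1, 0, 0, 0, 1], [0, 0, 0.1, 0, 0, 0, 1], [0, 0, 0, 0, 0, 0, 1], [0, 0, 0, 0, 0, 0, 1]])

```text
clock: 5.4
position: [0.5461, -0.0433, 0.0854]
ee_rot: [0.0, 0.71, 0.705, 0.0]
contact_force: [0.0, 0.5, 5.3]
width: -0.0002
gripper_force: 2.5
```

>>> servo_tool(increments=[[0, 0, 0.1, 0, 0, 0, 1], [0.4, 0, 0, 0, 0, 0, 1], [0.4, 0, 0, 0, 0, 0, 1], [0.4, 0, 0, 0, 0, 0, 1], [0, 0, 0, 0, 0, 0, 1]])

```text
clock: 5.9
position: [0.5461, -0.0309, 0.0845]
ee_rot: [0.0, 0.709, 0.705, 0.0]
contact_force: [0.3, 1.2, 5.0]
width: -0.0
gripper_force: 2.6
```

>>> servo_tool(increments=[[0.4, 0, 0, 0, 0, 0, 1], [0.4, 0, 0, 0, 0, 0, 1], [0.4, 0, 0, 0, 0, 0, 1], [0.4, 0, 0, 0, 0, 0, 1], [0, 0, 0, 0, 0, 0, 1]])

```text
clock: 6.4
position: [0.546, -0.0149, 0.0844]
ee_rot: [0.0, 0.709, 0.705, 0.0]
contact_force: [1.5, 0.7, 4.9]
width: 0.0001
gripper_force: 2.6
```

Run:
```python
from h import *
s=manip.get_state();print(s["position"],s["contact_force"],s["moment"])
b=optics.get_image("side")[140:280,190:340]
cv2.imwrite("pics/c2.png",cv2.resize(b,(640,597),interpolation=2)[:,:,::-1])
for l in("wall_face","release_top"):
    for d in finder.tip_of(l,"side")[:2]: print(l,d, atz("side",d["at"],.116))
print(proj("side",s["position"]+[0,0,-.008]))
```

```text
[ 0.54595435 -0.01486111  0.08443423] [1.51463506 0.70833666 4.87988158] [ 0.07861786 -0.05242954 -0.0448816 ]
wall_face {'at': [255.3, 191.3], 'p': 0.65} [0.54185426 0.00164231 0.116     ]
[257.82594563 205.84801735]
```

View pics/c2.png

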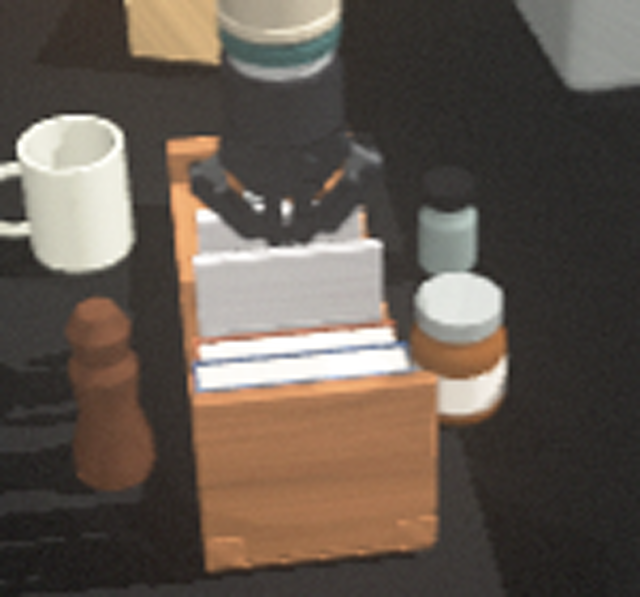

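The picture shows that the jaw has moved back from the books: the gap is wider and the wall face is now at y≈0. Nothing else has moved, so I'll keep pushing.

>>> servo_tool(increments=[[0.8, 0, 0, 0, 0, 0, 1], [1.0, 0, 0, 0, 0, 0, 1], [1.0, 0, 0, 0, 0, 0, 1], [1.0, 0, 0, 0, 0, 0, 1], [0.6, 0, 0, 0, 0, 0, 1]])

```text
clock: 7.05
position: [0.5457, 0.029, 0.0843]
ee_rot: [-0.0, 0.709, 0.705, -0.001]
contact_force: [-0.4, -1.6, 4.4]
width: 0.0002
gripper_force: 2.7
```

>>> servo_tool(increments=[[0.8, 0, 0, 0, 0, 0, 1], [1.0, 0, 0, 0, 0, 0, 1], [1.0, 0, 0, 0, 0, 0, 1], [1.0, 0, 0, 0, 0, 0, 1], [0.6, 0, 0, 0, 0, 0, 1]])

```text
clock: 7.55
position: [0.5454, 0.073, 0.0841]
ee_rot: [-0.001, 0.709, 0.705, -0.001]
contact_force: [-1.6, -2.1, 5.4]
width: -0.0002
gripper_force: 2.7
```

>>> servo_tool(increments=[[0.6, 0, 0, 0, 0, 0, 1], [0.6, 0, 0, 0, 0, 0, 1], [0.6, 0, 0, 0, 0, 0, 1], [0.6, 0, 0, 0, 0, 0, 1], [0.4, 0, 0, 0, 0, 0, 1]])

```text
clock: 8.05
position: [0.5452, 0.1007, 0.084]
ee_rot: [-0.001, 0.709, 0.705, -0.002]
contact_force: [-2.2, -1.9, 4.8]
width: -0.0003
gripper_force: 2.7
```

>>> servo_tool(increments=[[0.3, 0, 0, 0, 0, 0, 1], [0.3, 0, 0, 0, 0, 0, 1], [0.3, 0, 0, 0, 0, 0, 1], [0.3, 0, 0, 0, 0, 0, 1], [0, 0, 0, 0, 0, 0, 1]])

```text
clock: 8.55
position: [0.5455, 0.112, 0.084]
ee_rot: [-0.0, 0.709, 0.705, -0.002]
contact_force: [-1.1, -2.2, 4.6]
width: 0.0001
gripper_force: 2.7
```

>>> servo_tool(increments=[[0.2, 0, 0, 0, 0, 0, 1], [0.2, 0, 0, 0, 0, 0, 1], [0.2, 0, 0, 0, 0, 0, 1], [0.2, 0, 0, 0, 0, 0, 1], [0, 0, 0, 0, 0, 0, 1]])

```text
clock: 9.05
position: [0.5463, 0.1196, 0.0842]
ee_rot: [0.0, 0.709, 0.705, -0.001]
contact_force: [-0.1, -3.2, 4.8]
width: 0.0002
gripper_force: 2.7
```

>>> servo_tool(increments=[[0.1, 0, 0, 0, 0, 0, 1], [0.1, 0, 0, 0, 0, 0, 1], [0.1, 0, 0, 0, 0, 0, 1], [0.1, 0, 0, 0, 0, 0, 1], [0, 0, 0, 0, 0, 0, 1]])

```text
clock: 9.55
position: [0.5463, 0.121, 0.0842]
ee_rot: [0.002, 0.709, 0.706, -0.003]
contact_force: [0.3, -10.7, 6.6]
width: 0.0
gripper_force: 2.6
```

>>> servo_tool(increments=[[0.1, 0, 0, 0, 0, 0, 1], [0.1, 0, 0, 0, 0, 0, 1], [0, 0, 0, 0, 0, 0, 1], [0, 0, 0, 0, 0, 0, 1], [0, 0, 0, 0, 0, 0, 1]])

```text
clock: 10.05
position: [0.5463, 0.1211, 0.0842]
ee_rot: [0.003, 0.708, 0.706, -0.004]
contact_force: [-0.3, -16.2, 6.9]
width: 0.0002
gripper_force: 2.6
```

Run:
```python
from h import *
s=manip.get_state();print(s["position"],s["contact_force"])
a=optics.get_image("top")[170:275,180:340];b=optics.get_image("side")[130:280,190:340]
cv2.imwrite("pics/c3.png",np.hstack([cv2.resize(a,(500,350),interpolation=2),cv2.resize(b,(300,350),interpolation=2)])[:,:,::-1])
```

```text
[0.54631879 0.12113018 0.08422964] [ -0.31619259 -16.22079457   6.87026477]
```

View pics/c3.png

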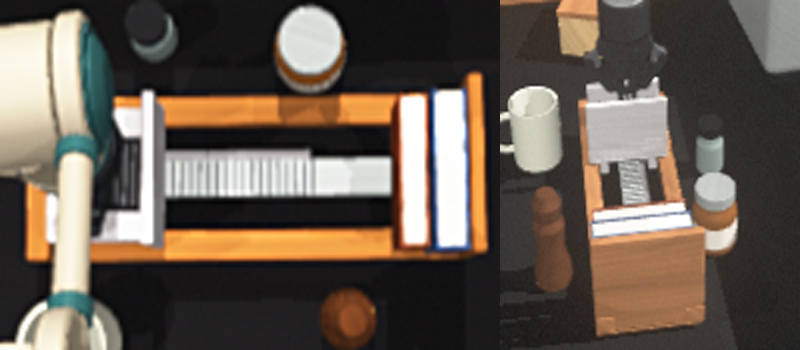

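The top view shows the jaw block against the end stop at the left, with the key still held. The force has risen to 16 N with no further motion, so this is the stop. Next I'll ease the push, lift off the key, move clear of the wall and rise.

>>> servo_tool(increments=[[-0.2, 0, 0, 0, 0, 0, 1], [-0.15, 0, 0, 0, 0, 0, 1], [0, 0, 0, 0, 0, 0, 1], [0, 0, -0.5, 0, 0, 0, 1], [0, 0, -0.5, 0, 0, 0, 1]])

```text
clock: 10.65
position: [0.5462, 0.122, 0.0939]
ee_rot: [0.0, 0.709, 0.705, -0.001]
contact_force: [1.4, -5.1, -4.1]
width: -0.0
gripper_force: 2.6
```

>>> servo_tool(increments=[[0, 0, -0.5, 0, 0, 0, 1], [-0.3, 0, 0, 0, 0, 0, 1], [-0.4, 0, 0, 0, 0, 0, 1], [-0.2, 0, 0, 0, 0, 0, 1], [0, 0, 0, 0, 0, 0, 1]])

```text
clock: 11.15
position: [0.5466, 0.1143, 0.099]
ee_rot: [-0.0, 0.71, 0.705, -0.0]
contact_force: [-0.1, -0.5, 0.5]
width: 0.0006
gripper_force: 0.0
```

>>> servo_tool(increments=[[0, 0, -1.5, 0, 0, 0, 1], [0, 0, -3, 0, 0, 0, 1], [0, 0, -4, 0, 0, 0, 1], [0, 0, -4, 0, 0, 0, 1], [0, 0, -3, 0, 0, 0, 1]])

```text
clock: 11.65
position: [0.5473, 0.1147, 0.2569]
ee_rot: [0.001, 0.709, 0.705, 0.001]
contact_force: [0.2, 0.6, -0.1]
width: -0.0001
gripper_force: 0.0
```

>>> servo_tool(increments=[[0, -3, 0, 0, 0, 0, 1], [0, -4, 0, 0, 0, 0, 1], [0, -4, 0, 0, 0, 0, 1], [0, -4, 0, 0, 0, 0, 1], [0, -3, 0, 0, 0, 0, 1]])

```text
clock: 12.15
position: [0.364, 0.1157, 0.254]
ee_rot: [-0.001, 0.709, 0.705, -0.0]
contact_force: [0.6, -0.4, -1.0]
width: 0.0001
gripper_force: 0.0
```

Run:
```python
from h import *
np.set_printoptions(precision=4,suppress=True)
s=manip.get_state();print(s["clock"],s["position"],s["contact_force"])
A=optics.get_image("top");B=optics.get_image("side")
cv2.imwrite("pics/c4.png",np.hstack([cv2.resize(A[170:275,180:340],(500,350),interpolation=2),cv2.resize(B[130:280,190:340],(300,350),interpolation=2)])[:,:,::-1])
for l,z in(("wall_face",.116),("release_top",.085),("mug",0),("pepper_mill",0),("jam_jar",0),("spice_jar",0),("rack",0)):
    for n in("top","side"):
        for d in finder.tip_of(l,n)[:1]: print(l,n,round(d["p"],2),atz(n,d["at"],z))
```

```text
12.15 [0.364  0.1157 0.254 ] [ 0.5564 -0.3907 -1.032 ]
wall_face top 0.59 [0.5441 0.1254 0.116 ]
wall_face side 0.97 [0.5385 0.1363 0.116 ]
release_top top 0.71 [0.5522 0.105  0.085 ]
mug top 0.72 [0.4066 0.1484 0.    ]
mug side 0.89 [0.3981 0.1564 0.    ]
pepper_mill top 0.62 [ 0.4264 -0.0903  0.    ]
pepper_mill side 0.66 [ 0.4284 -0.0907  0.    ]
jam_jar top 0.89 [ 0.6563 -0.0544  0.    ]
jam_jar side 0.77 [ 0.6475 -0.0542 -0.    ]
spice_jar top 0.47 [0.6703 0.0834 0.    ]
spice_jar side 0.68 [0.6759 0.0977 0.    ]
rack top 0.7 [0.5365 0.0112 0.    ]
rack side 0.68 [0.5393 0.0135 0.    ]
```

View pics/c4.png

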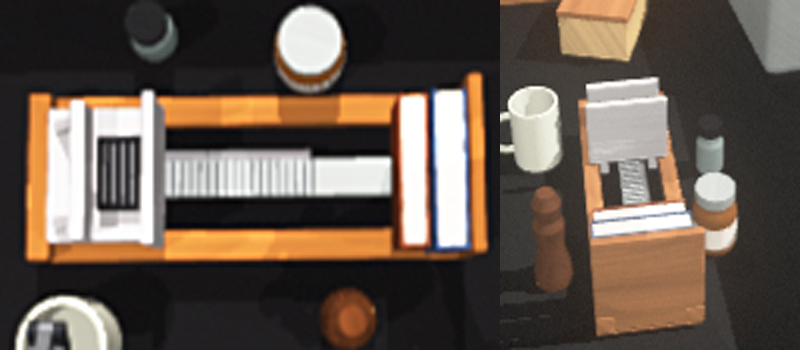

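The jaw block sits against the end stop (crop col ~48) and the key is up and clear. The books, mug, pepper mill and jars haven't moved, and the robot touches nothing.

```bash
python3 -c "
from rig import manip
print(manip.sign_off())"
```

```text
the job is handed in; nothing more can be done
None
```

The jaw is pushed fully back against the end stop, the release key has sprung up, nothing else moved, and the job is handed in (about 12 s on the robot's clock).

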